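# Make up two tap kits from mixed stock

### The arm

A 6-joint arm with a two-finger parallel gripper is mounted at the origin on the work surface. World frame = base frame: x ahead of the robot, y to its left, z up, the work surface at z = 0. Lengths are in m, angles in rad, forces in N, time in s.
With the tool pointing down it reaches from about 0.35 to 0.925 m from the base axis. Payload 6.4 kg.
Tool frame: the origin (TCP) lies midway between the tips of the shut fingers; the grasp point (between the pads) lies manip.grasp_offset behind it (manip.grasp_offset is the distance from the TCP to the grasp point, in m); z points along the fingers, y is the line along which they close (so a half turn about z gives the same grasp; the last joint's range is limited). The gripper opens to 85 mm and grips with 20 to 120 N. Pads are 22 mm wide; open, the fingers measure 114 mm over their backs; the gripper's body (76 mm by 85 mm) begins 54 mm behind the grasp point. The pads swing forward as they close: fully open they stand 13 mm farther back than shut.
Start: joints at [-1.419, 0.245, 1.558, -0, 1.339, -0.174], TCP at [0.208, -0.616, 0.231] pointing down, gripper open.
Joint ranges: [-3.13, 3.13], [-1.02, 2.26], [0.13, 2.54], [-0.95, 4.09], [0.21, 2.88], [-2.74, 2.74]. Speed limits (rad/s): [2.57, 2.57, 3.14, 3.14, 3.14, 3.14].

### API

Orientations are given as [roll, pitch, yaw] about the fixed x, y, z axes, in that order (R = Rz(yaw) Ry(pitch) Rx(roll)).
In Python, from station import sense, cams, job, manip gives the robot as it stands.
- The arm moves only by the shell command python3 -m creep 'ROWS' [FORCE]. ROWS is a JSON object of lists of equal length, an entry for each row: "jaw": the opening, from -1 (shut) to 1 (fully open); "linear": the shift along the world's x, y, z normalised to -1 to 1, where 1 is 80 mm, a list of three; "rot": the turn, a rotation vector about the world's x, y, z normalised to -1 to 1, where 1 is pi rad, a list of three. A call has 1 to 8 rows; each row is the pose to reach, as a shift and turn from the pose commanded when the call began, turning the shorter way round; what a row does not reach only later rows make up. A row lasts 1/8 s, in which the tool goes at most 62.5 mm and 10.7 degrees, less where a joint would pass 70% of its speed; a pose out of reach is approached as far as the arm can. A call with a number of a shift or a turn outside -1 to 1 is refused whole. A call with a gripper value outside its range is refused whole. The fingers move at their own pace and stop on an object; FORCE is the grip in N (left out, the last holds). Time passes only in rows, so rows that repeat a pose let the fingers close. It gives the time, the measured TCP pose, the force, the opening and the grip force at its end, in the units of the state.
- sense(): the state, without advancing time (a new reading comes with each control period).
- cams.read_camera(name): name is "scene" or "top" or "wrist"; returns a dict with "img" (480x640x3 uint8, red, green, blue), "fovy" (degrees; the focal length in pixels is half the picture's height over the tangent of half this angle, whatever the lens; pixels are square), "cx", "cy" (the principal point, pixels), "rvec" (rotation vector, rad) and "tvec" (3), from world to camera coordinates, as OpenCV has them; the wrist camera has in their place "T_tool_cam" (4x4, takes a point from camera to tool coordinates, whose origin is the TCP and whose axes are the flange's). Camera axes: x right, y down, z forward; pixel columns grow to the right and rows downward; lengths in m; the calibration is good to about 2 mm. A picture is of the moment at which its call begins: read the wrist's pose just before it. There is no depth.
- job.job_done(): hands the job in; it is judged then, once.
The state is a dict: "time_s": time; "qpos": joint angles; "dq": joint speeds; "joint_efforts": joint torques, N m; "tool_pos": TCP position; "orientation": TCP orientation; "contact_force": force on the tool from outside, world axes, zero at the start; "wrist_torque": the same for the moment, N m; "finger_gap": opening from 0.0 (shut) to 1.0 (fully open); "grasp_force": force on a finger pad.
Only numpy, scipy, OpenCV 4.12 (cv2) and the standard library are available. Lean on these libraries where they do the work, as an engineer would, in place of code of your own. Each camera call takes 0.05 s, during which the arm holds its last target. There are 200 camera calls.

### The job

Make up two tap kits from the stock in the middle of the bench. Yellow tray: stand the tall chrome shell upright on the black rubber pad; in the bare cell first lay the black lock nut flat, then stand the brass cartridge (red stem) upright on the tray floor inside the nut's hole. Blue tray: stand the low chrome cap dome-up on the rubber pad and the white cartridge (blue stem) upright in the bare cell; leave the brass nut and the unplated brass shell where they are.

Things in the scene. Friction and masses are not known exactly. Their poses are not given: they have to be found in the camera images.
- yellow_tray: Yellow kit tray fixed to the bench, 275 mm (its x) by 140 mm (its y), 20 mm high, walls 5 mm. A cross wall makes two cells 130 x 130 mm inside, centred at x = +67.5 and -67.5 mm. Cell at +x (far from the robot): black rubber pad, its top 8 mm above the underside. Other cell: bare yellow floor, 5 mm above the underside. Origin: centre of underside. Its x is within 0.22 rad of world x.
- blue_tray: Blue kit tray fixed to the bench, 275 mm (its x) by 140 mm (its y), 20 mm high, walls 5 mm. A cross wall makes two cells 130 x 130 mm inside, centred at x = +67.5 and -67.5 mm. Cell at -x (nearest the robot): black rubber pad, its top 8 mm above the underside. Other cell: bare blue floor, 5 mm above the underside. Origin: centre of underside. Its x is within 0.22 rad of world x.
- chrome_shell: Tall chrome (silver) tap shell, 60 mm high: foot 56 mm diameter, straight neck 44 mm diameter from 30 to 60 mm height. 160 g. Upright at the start; origin: centre of underside, z up along its axis; round, yaw means nothing.
- brass_shell: Unplated yellow brass shell, same shape and size as the chrome shell: not wanted, leave alone. A carton (45 x 45 x 38 mm) and a jar (48 mm wide, 42 mm high) also stand among the stock, in a mixed-up 3 x 3 group, centres at least 90 mm apart; nothing there is over 60 mm high. Upright at the start; origin: centre of underside, z up along its axis; round, yaw means nothing.
- chrome_cap: Low domed chrome (silver) cap, 34 mm high, 54 mm diameter, sides straight up to 26 mm height. 100 g. Upright at the start; origin: centre of underside, z up along its axis; round, yaw means nothing.
- brass_cartridge: Brass valve cartridge with a red stem, 60 mm high: foot 26 mm diameter up to 20 mm height, body 34 mm diameter from 22 to 46 mm height, red stem 18 mm diameter above. 90 g. Upright at the start; origin: centre of underside, z up along its axis; round, yaw means nothing.
- white_cartridge: White plastic valve cartridge with a blue stem, 60 mm high: foot 26 mm diameter up to 20 mm height, body 34 mm diameter from 22 to 46 mm height, blue stem 18 mm diameter above. 90 g. Upright at the start; origin: centre of underside, z up along its axis; round, yaw means nothing.
- black_nut: Black lock nut: a plain round ring, 60 mm outside diameter, 42 mm hole, 16 mm high, lying flat. 50 g. Upright at the start; origin: centre of underside, z up along its axis; round, yaw means nothing.
- brass_nut: Brass lock nut, same shape and size as the black one: not wanted, leave alone. Upright at the start; origin: centre of underside, z up along its axis; round, yaw means nothing.
There are look-alikes about, which are no part of the job. What is shaped like the chrome_cap but orange or pink is not meant.

How it is judged:
By the outcome, as a careful person would: the job done as asked, in the order asked, and still so for the second after the job is handed in, with the robot touching nothing.
It also fails if it takes over 117 s, if anything falls off the work surface, if the arm or the gripper's body presses on something with over 40 N, if the wrist force passes 120 N, or if a joint passes its speed limit or range.

## Working session

There is one attempt and no reset: what is moved stays moved. The work goes in short steps, Python scripts to look and compute and a shell command to move; the robot and the scene stay as the last step left them, time stands still between calls to the robot, and variables do not carry over. Pictures are saved under pics/ and viewed, at most 14 in all, crops included, and the job is handed in when it is done.

```bash
mkdir -p pics; ls; python3 - <<'E'
from station import sense,cams,manip
import cv2
print(sense(), manip.grasp_offset)
for n in("top","scene"):
    c=cams.read_camera(n); cv2.imwrite(f"pics/{n}0.png",c["img"][:,:,::-1]); print({k:v for k,v in c.items() if k!="img"})
E
```

```text
pics
{'time_s': 0.0, 'qpos': array([-1.41910427e+00,  2.45816671e-01,  1.55900659e+00, -1.89231037e-05,
        1.33872147e+00, -1.74095959e-01]), 'dq': array([ 3.19304368e-04, -1.74958266e-03, -1.08243801e-03,  1.61410227e-04,
       -3.79770485e-04,  9.48803678e-05]), 'joint_efforts': array([-2.19201556e-04, -4.29507995e+01, -3.26131403e+01, -1.54265572e-04,
        5.31924874e-03,  1.27492001e-06]), 'tool_pos': array([ 0.20795366, -0.61524561,  0.23018266]), 'orientation': array([-3.13966689e+00, -3.20006286e-04,  3.25792082e-01]), 'contact_force': array([ 0.48748933,  0.09044661, -1.03087457]), 'wrist_torque': array([ 0.01518381, -0.01532761,  0.03053055]), 'grasp_force': 0.0, 'finger_gap': 1.0019328504364298} 0.0187
{'fovy': 48.428016508623585, 'cx': 312.01296413414127, 'cy': 238.64333258168986, 'rvec': array([ 2.1728468 , -2.18698901,  0.08826559]), 'tvec': array([0.0127846 , 0.53009686, 1.09780223])}
{'fovy': 46.08663490792044, 'cx': 317.17635848999294, 'cy': 237.42366246390327, 'rvec': array([ 1.1930264 ,  2.54364297, -0.73781091]), 'tvec': array([ 0.33925537, -0.32870021,  1.22891159])}
```

View pics/top0.png

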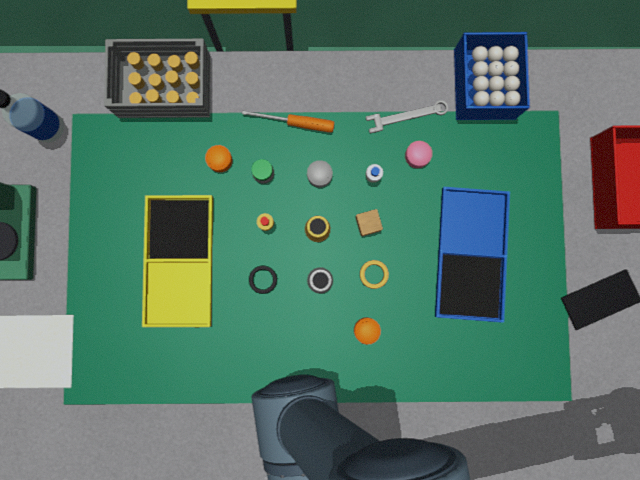

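View pics/scene0.png

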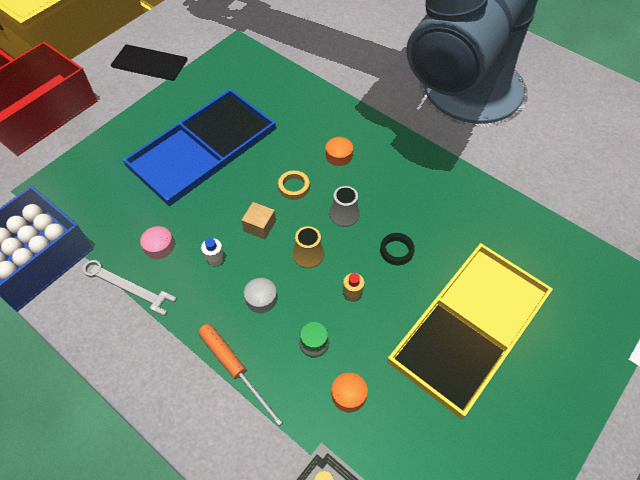

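The top view shows, left to right: jar (262,170), cap (319,173) and white cartridge (374,172); then brass cartridge (265,222), brass shell (318,227) and carton (369,223); then black nut (263,280), chrome shell (320,280) and brass nut (374,274). The trays are at about (179,261) and (473,254).

```bash
python3 - <<'E'
import cv2
im=cv2.imread("pics/top0.png")
cv2.imwrite("pics/c1.png",cv2.resize(im[150:300,235:400],None,fx=4.8,fy=4,interpolation=cv2.INTER_CUBIC) if 0 else cv2.resize(im[150:300,235:400],None,fx=4,fy=4,interpolation=cv2.INTER_CUBIC))
a=im[180:330,135:220];b=im[180:330,430:515]
cv2.imwrite("pics/c2.png",cv2.resize(cv2.hconcat([a,b]),None,fx=4,fy=4,interpolation=cv2.INTER_CUBIC))
E
```

```text
(no output)
```

View pics/c1.png

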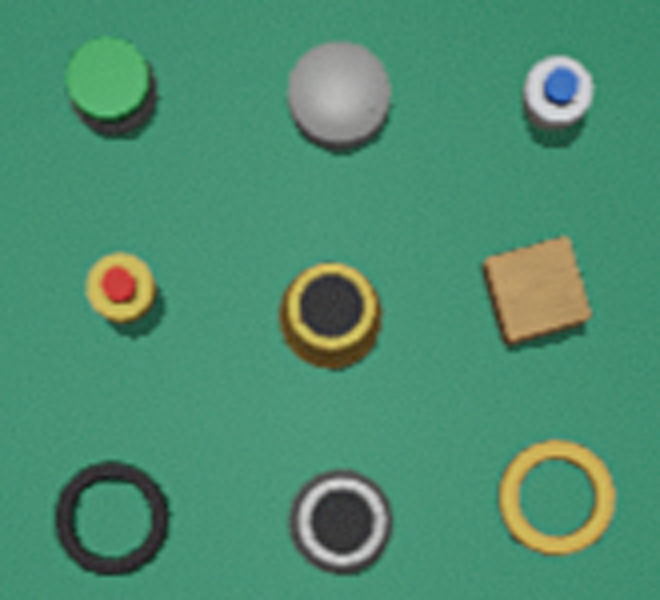

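View pics/c2.png

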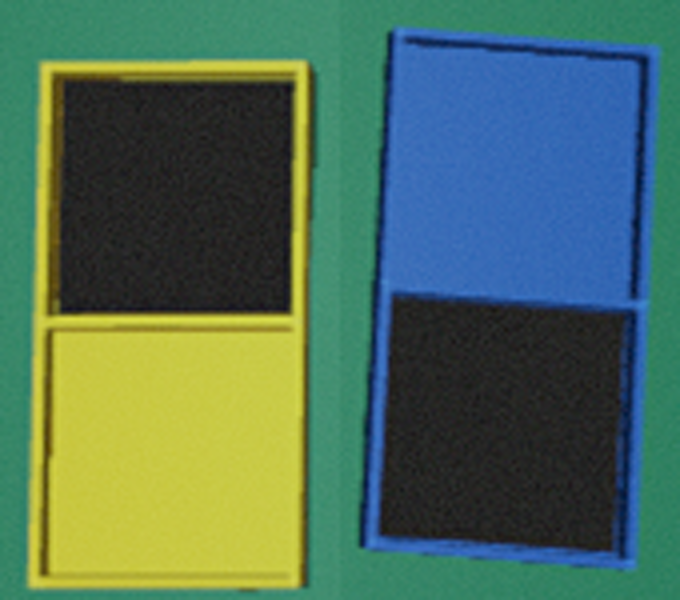

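The crop gives sub-pixel centres for every stock item and the tray rim corners. Next I'll unproject them at their known heights.

```bash
cat > h.py <<'E'
import numpy as np, cv2
from station import sense,cams
from scipy.spatial.transform import Rotation as R
def Kof(c):
    f=240/np.tan(np.radians(c["fovy"])/2); return np.array([[f,0,c["cx"]],[0,f,c["cy"]],[0,0,1]])
def unproj(c,Rc,o,uv,z):   # Rc: camera->world, o: camera position
    d=Rc@np.linalg.inv(Kof(c))@np.array([uv[0],uv[1],1.]); return o+d*(z-o[2])/d[2]
def fixed(c):
    A=cv2.Rodrigues(c["rvec"])[0]; return A.T,-A.T@c["tvec"]
def wristcam(name=None):
    s=sense(); c=cams.read_camera("wrist"); T=c["T_tool_cam"]
    Rt=R.from_euler("xyz",s["orientation"]).as_matrix()
    if name: cv2.imwrite(name,c["img"][:,:,::-1])
    return c,Rt@T[:3,:3],s["tool_pos"]+Rt@T[:3,3],s
E
python3 - <<'E'
from h import *
c=cams.read_camera("top");Rc,o=fixed(c); print("cam",o)
P={"cap":(340,93,.025),"white":(559,90,.046),"whitestem":(561,86,.06),"brassc":(121,287,.046),"brstem":(119,284,.06),"bnut":(113,518,.014),"shell":(342,519,.06),"brshell":(331,307,.06),"brnut":(557,497,.014)}
for k,(u,v,z) in P.items(): print(k,unproj(c,Rc,o,(235+(u+.5)/4-.5,150+(v+.5)/4-.5),z).round(4))
for n,x0,q in (("Y",135,[(42,62),(310,62),(302,586),(29,586)]),("B",345,[(391,29),(659,47),(634,567),(363,547)])):
    w=np.array([unproj(c,Rc,o,(x0+(u+.5)/4-.5,180+(v+.5)/4-.5),.02) for u,v in q])[:,:2]
    m=w.mean(0); ax=(w[0]+w[1]-w[2]-w[3]); ax/=np.linalg.norm(ax)
    print(n,m.round(4),np.arctan2(ax[1],ax[0]).round(3),[np.linalg.norm(w[i]-w[i-1]).round(4) for i in range(4)],"+x",m+ax*.0675,"-x",m-ax*.0675)
c=cams.read_camera("wrist");print(c["T_tool_cam"].round(4),c["fovy"])
E
```

```text
cam [0.43950062 0.00946456 1.13713917]
cap [ 0.6691 -0.0076  0.025 ]
white [ 0.6656 -0.1208  0.046 ]
whitestem [ 0.6648 -0.1202  0.06  ]
brassc [0.5644 0.1061 0.046 ]
brstem [0.5644 0.1058 0.06  ]
bnut [0.4462 0.113  0.014 ]
shell [ 0.4447 -0.0064  0.06  ]
brshell [ 0.5519 -0.0017  0.06  ]
brnut [ 0.4557 -0.1201  0.014 ]
Y [0.4873 0.2916] -0.006 [np.float64(0.2743), np.float64(0.1417), np.float64(0.2742), np.float64(0.1415)] +x [0.55481987 0.2912056 ] -x [0.41982236 0.29202429]
B [ 0.4972 -0.3269] -0.082 [np.float64(0.2725), np.float64(0.1418), np.float64(0.2733), np.float64(0.1407)] +x [ 0.564442   -0.33238662] -x [ 0.42989236 -0.32136864]
[[-2.000e-04 -9.604e-01 -2.785e-01  7.100e-02]
 [ 1.000e+00 -3.000e-04  4.000e-04 -0.000e+00]
 [-4.000e-04 -2.785e-01  9.604e-01 -1.427e-01]
 [ 0.000e+00  0.000e+00  0.000e+00  1.000e+00]] 68.99947219497521
```

Tray sizes and the height-60 stem/body points agree to within about 2 mm. I'm moving above the chrome shell (target 0.445, -0.006), turning to yaw 0 on the way.

```bash
python3 -m creep '{"jaw":[1,1,1],"linear":[[0.1,0.3,0],[0.25,0.65,-0.1],[0.37,0.95,-0.2]],"rot":[[0,0,-0.035],[0,0,-0.07],[0,0,-0.104]]}'
python3 -m creep '{"jaw":[1,1],"linear":[[0.18,0.48,-0.1],[0.37,0.95,-0.2]],"rot":[[0,0,0],[0,0,0]]}' >/dev/null
python3 -m creep '{"jaw":[1,1],"linear":[[0.18,0.48,-0.1],[0.37,0.95,-0.2]],"rot":[[0,0,0],[0,0,0]]}' >/dev/null
python3 -m creep '{"jaw":[1,1],"linear":[[0.18,0.48,-0.1],[0.37,0.95,-0.2]],"rot":[[0,0,0],[0,0,0]]}'
python3 -m creep '{"jaw":[1,1],"linear":[[0.18,0.48,-0.1],[0.37,0.95,-0.2]],"rot":[[0,0,0],[0,0,0]]}' >/dev/null
python3 -m creep '{"jaw":[1,1],"linear":[[0.18,0.48,-0.1],[0.37,0.95,-0.2]],"rot":[[0,0,0],[0,0,0]]}' >/dev/null
python3 -m creep '{"jaw":[1,1],"linear":[[0.18,0.48,-0.1],[0.37,0.95,-0.2]],"rot":[[0,0,0],[0,0,0]]}' >/dev/null
python3 -m creep '{"jaw":[1,1,1,1],"linear":[[0.18,0.48,-0.1],[0.37,0.95,-0.2],[0.37,0.95,-0.2],[0.37,0.95,-0.2]],"rot":[[0,0,0],[0,0,0],[0,0,0],[0,0,0]]}'
python3 - <<'E'
from h import *
wristcam("pics/w1.png")
E
```

```text
time_s: 0.57
tool_pos: [0.238, -0.5388, 0.2149]
orientation: [-3.141, -0.0, -0.004]
contact_force: [0.1, 0.0, -0.3]
finger_gap: 1.001
grasp_force: 0.0
time_s: 1.32
tool_pos: [0.3267, -0.3105, 0.167]
orientation: [3.142, -0.0, -0.001]
contact_force: [0.3, 0.7, 0.4]
finger_gap: 1.0
grasp_force: 0.0
time_s: 2.58
tool_pos: [0.4448, -0.008, 0.1033]
orientation: [3.141, 0.0, -0.001]
contact_force: [-0.3, 0.1, -0.6]
finger_gap: 1.0
grasp_force: 0.0
```

View pics/w1.png

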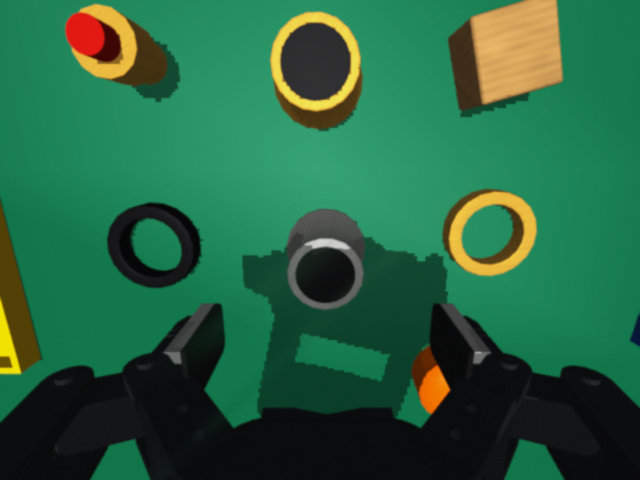

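The wrist view shows the shell's rim centred at (326,274), the black nut at (154,244), the brass nut at (490,233) and the brass shell rim at (316,62). I'll cross-check these against the top camera.

```bash
python3 - <<'E'
from h import *
c,Rc,o,s=wristcam()
for n,u,v,z in(("shell",326,274,.06),("bnut",154,243,.016),("brnut",490,232,.016),("brshell",316,62,.06),("brass",104,42,.046)): print(n,unproj(c,Rc,o,(u,v),z).round(4))
E
```

```text
shell [ 0.4451 -0.0079  0.06  ]
bnut [0.4512 0.1098 0.016 ]
brnut [ 0.4585 -0.1192  0.016 ]
brshell [ 0.5539 -0.0034  0.06  ]
brass [0.5662 0.1051 0.046 ]
```

They agree within a few mm. Descending, gripping the neck and lifting.

```bash
python3 -m creep '{"jaw":[1,1,1,1],"linear":[[0,0,-0.3],[0,0.01,-0.6],[0,0.01,-0.85],[0,0.01,-0.92]],"rot":[[0,0,0],[0,0,0],[0,0,0],[0,0,0]]}' 40
python3 -m creep '{"jaw":[-1,-1,-1,-1,-1,-1],"linear":[[0,0,0],[0,0,0],[0,0,0],[0,0,0],[0,0,0],[0,0,0]],"rot":[[0,0,0],[0,0,0],[0,0,0],[0,0,0],[0,0,0],[0,0,0]]}' 40
python3 -m creep '{"jaw":[-1,-1,-1,-1],"linear":[[0,0,0.2],[0,0,0.5],[0,0,0.8],[0,0,1]],"rot":[[0,0,0],[0,0,0],[0,0,0],[0,0,0]]}' 40
```

```text
time_s: 3.18
tool_pos: [0.4439, -0.0076, 0.0288]
orientation: [-3.141, 0.002, -0.003]
contact_force: [0.0, 0.3, 1.0]
finger_gap: 0.999
grasp_force: 0.0
time_s: 3.92
tool_pos: [0.4458, -0.0073, 0.0309]
orientation: [3.141, -0.002, -0.001]
contact_force: [-1.6, -0.7, 6.6]
finger_gap: 0.502
grasp_force: 41.4
time_s: 4.42
tool_pos: [0.4453, -0.0071, 0.1115]
orientation: [3.141, -0.002, -0.001]
contact_force: [-0.2, 0.2, -2.0]
finger_gap: 0.498
grasp_force: 41.0
```

Gripped at about 43 mm opening, which matches the neck. Carrying it to the yellow pad (0.555, 0.291).

```bash
python3 -m creep '{"jaw":[-1,-1,-1],"linear":[[0.08,0.2,0],[0.2,0.55,0],[0.34,0.93,0]],"rot":[[0,0,0],[0,0,0],[0,0,0]]}' >/dev/null
python3 -m creep '{"jaw":[-1,-1],"linear":[[0.17,0.46,0],[0.34,0.93,0]],"rot":[[0,0,0],[0,0,0]]}' >/dev/null
python3 -m creep '{"jaw":[-1,-1],"linear":[[0.17,0.46,0],[0.34,0.93,0]],"rot":[[0,0,0],[0,0,0]]}' >/dev/null
python3 -m creep '{"jaw":[-1,-1,-1,-1],"linear":[[0.17,0.46,0],[0.28,0.8,0],[0.34,0.93,0],[0.34,0.93,0]],"rot":[[0,0,0],[0,0,0],[0,0,0],[0,0,0]]}'
python3 -m creep '{"jaw":[-1,-1,-1,-1,-1],"linear":[[0,0,-0.3],[0,0,-0.6],[0,0,-0.78],[0,0,-0.86],[0,0,-0.86]],"rot":[[0,0,0],[0,0,0],[0,0,0],[0,0,0],[0,0,0]]}'
```

```text
time_s: 5.8
tool_pos: [0.5535, 0.2905, 0.1096]
orientation: [3.141, 0.0, -0.0]
contact_force: [-0.3, -0.6, -1.1]
finger_gap: 0.496
grasp_force: 41.1
time_s: 6.42
tool_pos: [0.5537, 0.2903, 0.041]
orientation: [3.142, 0.0, -0.001]
contact_force: [1.2, -0.6, -0.4]
finger_gap: 0.499
grasp_force: 41.1
```

```bash
python3 -m creep '{"jaw":[-1,-1,-1],"linear":[[0,0,-0.015],[0,0,-0.027],[0,0,-0.027]],"rot":[[0,0,0],[0,0,0],[0,0,0]]}'
python3 -m creep '{"jaw":[0.2,0.5,0.5,0.5],"linear":[[0,0,0],[0,0,0],[0,0,0],[0,0,0]],"rot":[[0,0,0],[0,0,0],[0,0,0],[0,0,0]]}'
python3 -m creep '{"jaw":[0.5,0.5,0.5,0.5],"linear":[[0,0,0.2],[0,0,0.5],[0,0,0.8],[0,0,0.95]],"rot":[[0,0,0],[0,0,0],[0,0,0],[0,0,0]]}'
```

```text
time_s: 6.8
tool_pos: [0.5538, 0.2907, 0.039]
orientation: [-3.141, -0.0, -0.001]
contact_force: [-0.4, 0.5, -1.3]
finger_gap: 0.498
grasp_force: 41.1
time_s: 7.3
tool_pos: [0.5537, 0.2906, 0.0388]
orientation: [-3.142, -0.0, -0.001]
contact_force: [-0.2, -0.4, 0.3]
finger_gap: 0.751
grasp_force: 0.0
time_s: 7.8
tool_pos: [0.5548, 0.291, 0.1175]
orientation: [-3.141, -0.004, -0.001]
contact_force: [0.3, -0.6, 0.5]
finger_gap: 0.753
grasp_force: 0.0
```

```bash
python3 -m creep '{"jaw":[1,1],"linear":[[-0.2,-0.37,0],[-0.44,-0.746,0]],"rot":[[0,0,0],[0,0,0]]}' >/dev/null
python3 -m creep '{"jaw":[1,1],"linear":[[-0.22,-0.37,0],[-0.44,-0.746,0]],"rot":[[0,0,0],[0,0,0]]}' >/dev/null
python3 -m creep '{"jaw":[1,1,1,1],"linear":[[-0.22,-0.37,-0.1],[-0.38,-0.65,-0.15],[-0.44,-0.746,-0.2],[-0.44,-0.746,-0.2]],"rot":[[0,0,0],[0,0,0],[0,0,0],[0,0,0]]}'
python3 - <<'E'
from h import *
wristcam("pics/w2.png")
E
```

```text
time_s: 8.8
tool_pos: [0.448, 0.1115, 0.0987]
orientation: [-3.141, 0.0, -0.002]
contact_force: [0.5, 0.8, 1.0]
finger_gap: 1.003
grasp_force: 0.0
```

View pics/w2.png

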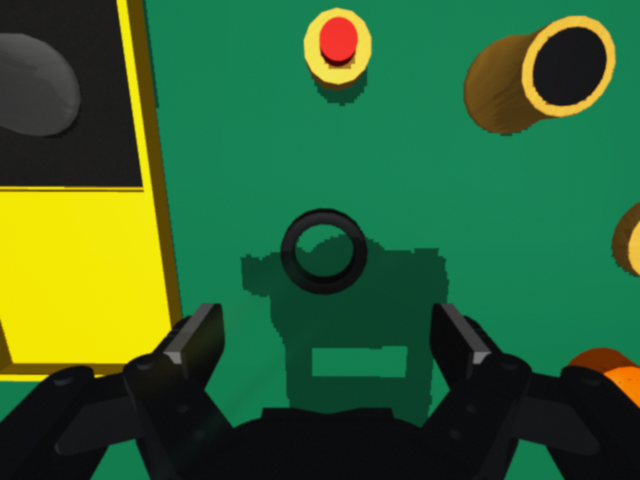

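The nut's outline is centred at (324,252), the brass cartridge ring is at (338,47), and the shell's foot shows at upper left.

```bash
python3 - <<'E'
from h import *
c,Rc,o,s=wristcam()
for n,u,v,z in(("bnut",324,252,.012),("bnut",324,252,.016),("brass",338,47,.046)): print(n,unproj(c,Rc,o,(u,v),z).round(4))
E
```

```text
bnut [0.4484 0.1138 0.012 ]
bnut [0.4496 0.1137 0.016 ]
brass [0.5663 0.1061 0.046 ]
```

```bash
python3 -m creep '{"jaw":[1,1,1,1],"linear":[[0.01,0.025,-0.3],[0.01,0.025,-0.6],[0.01,0.025,-0.85],[0.01,0.025,-0.95]],"rot":[[0,0,0],[0,0,0],[0,0,0],[0,0,0]]}' 30 >/dev/null
python3 -m creep '{"jaw":[0.8,0.8,0.8,0.8],"linear":[[0,0,-0.12],[0,0,-0.2],[0,0,-0.27],[0,0,-0.27]],"rot":[[0,0,0],[0,0,0],[0,0,0],[0,0,0]]}' 30
python3 -m creep '{"jaw":[-1,-1,-1,-1,-1],"linear":[[0,0,0],[0,0,0],[0,0,0],[0,0,0],[0,0,0]],"rot":[[0,0,0],[0,0,0],[0,0,0],[0,0,0],[0,0,0]]}' 30
```

```text
time_s: 9.9
tool_pos: [0.4487, 0.1135, 0.0009]
orientation: [-3.142, 0.0, -0.001]
contact_force: [0.4, 1.0, -0.5]
finger_gap: 0.897
grasp_force: 0.0
time_s: 10.52
tool_pos: [0.4493, 0.1136, 0.0019]
orientation: [3.142, -0.001, -0.001]
contact_force: [-3.3, 0.2, 4.8]
finger_gap: 0.68
grasp_force: 31.8
```

Gripped (58 mm). Lifting and carrying it to the bare yellow cell.

```bash
python3 -m creep '{"jaw":[-1,-1,-1,-1],"linear":[[0,0,0.15],[0,0,0.4],[0,0,0.65],[0,0,0.75]],"rot":[[0,0,0],[0,0,0],[0,0,0],[0,0,0]]}'
python3 -m creep '{"jaw":[-1,-1,-1],"linear":[[-0.03,0.15,0],[-0.07,0.45,0],[-0.12,0.745,0]],"rot":[[0,0,0],[0,0,0],[0,0,0]]}' >/dev/null
python3 -m creep '{"jaw":[-1,-1],"linear":[[-0.06,0.37,0],[-0.12,0.745,0]],"rot":[[0,0,0],[0,0,0]]}' >/dev/null
python3 -m creep '{"jaw":[-1,-1,-1,-1],"linear":[[-0.06,0.37,0],[-0.1,0.65,0],[-0.12,0.745,0],[-0.12,0.745,0]],"rot":[[0,0,0],[0,0,0],[0,0,0],[0,0,0]]}'
python3 -m creep '{"jaw":[-1,-1,-1,-1,-1],"linear":[[0,0,-0.2],[0,0,-0.4],[0,0,-0.57],[0,0,-0.65],[0,0,-0.65]],"rot":[[0,0,0],[0,0,0],[0,0,0],[0,0,0],[0,0,0]]}'
```

```text
time_s: 11.02
tool_pos: [0.4498, 0.1136, 0.0628]
orientation: [-3.142, -0.003, -0.001]
contact_force: [0.4, -0.0, -1.4]
finger_gap: 0.682
grasp_force: 32.6
time_s: 12.15
tool_pos: [0.4193, 0.2924, 0.0605]
orientation: [3.141, 0.001, 0.0]
contact_force: [-0.2, -0.0, -0.0]
finger_gap: 0.681
grasp_force: 32.6
time_s: 12.78
tool_pos: [0.4197, 0.2921, 0.0084]
orientation: [3.141, 0.001, -0.001]
contact_force: [-0.1, 0.0, -0.5]
finger_gap: 0.676
grasp_force: 32.6
```

```bash
python3 -m creep '{"jaw":[-1,-1,-1],"linear":[[0,0,-0.01],[0,0,-0.02],[0,0,-0.02]],"rot":[[0,0,0],[0,0,0],[0,0,0]]}'
python3 -m creep '{"jaw":[0.6,0.8,0.8,0.8],"linear":[[0,0,0],[0,0,0],[0,0,0],[0,0,0]],"rot":[[0,0,0],[0,0,0],[0,0,0],[0,0,0]]}'
python3 -m creep '{"jaw":[0.8,0.8,0.8,0.8],"linear":[[0,0,0.15],[0,0,0.4],[0,0,0.7],[0,0,1]],"rot":[[0,0,0],[0,0,0],[0,0,0],[0,0,0]]}'
python3 -m creep '{"jaw":[0.8,0.8,0.8,0.8],"linear":[[0,0,0.2],[0,0,0.3],[0,0,0.4],[0,0,0.4]],"rot":[[0,0,0],[0,0,0],[0,0,0],[0,0,0]]}'
python3 - <<'E'
from h import *
wristcam("pics/w3.png")
E
```

```text
time_s: 13.15
tool_pos: [0.4203, 0.2925, 0.0078]
orientation: [-3.141, -0.001, -0.001]
contact_force: [0.1, -0.5, -0.5]
finger_gap: 0.679
grasp_force: 32.6
time_s: 13.65
tool_pos: [0.4201, 0.2923, 0.0075]
orientation: [-3.142, -0.0, -0.001]
contact_force: [-0.3, 0.1, 0.2]
finger_gap: 0.899
grasp_force: 0.0
time_s: 14.15
tool_pos: [0.4202, 0.2924, 0.0891]
orientation: [-3.141, -0.001, -0.001]
contact_force: [1.4, -0.2, -0.2]
finger_gap: 0.902
grasp_force: 0.0
time_s: 14.65
tool_pos: [0.4202, 0.2924, 0.1197]
orientation: [-3.141, -0.0, -0.001]
contact_force: [-0.7, 0.8, -0.2]
finger_gap: 0.897
grasp_force: 0.0
```

View pics/w3.png

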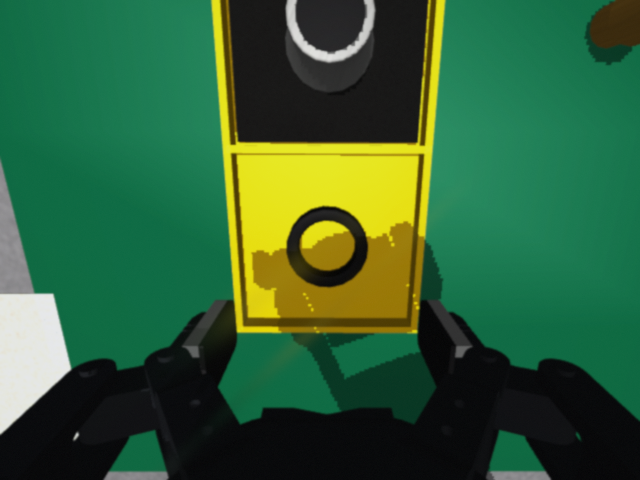

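The shell stands upright on the pad and the nut lies flat in the bare cell, with its hole centre at about (327,246). Now the brass cartridge.

```bash
python3 - <<'E'
from h import *
c,Rc,o,s=wristcam()
for z in(.013,.017,.021): print(unproj(c,Rc,o,(327,246),z).round(4))
E
python3 -m creep '{"jaw":[0.8,0.8],"linear":[[0.3,-0.38,0],[0.605,-0.777,0]],"rot":[[0,0,0],[0,0,0]]}' >/dev/null
python3 -m creep '{"jaw":[0.8,0.8],"linear":[[0.3,-0.38,0],[0.605,-0.777,0]],"rot":[[0,0,0],[0,0,0]]}' >/dev/null
python3 -m creep '{"jaw":[0.8,0.8,0.8,0.8],"linear":[[0.3,-0.38,0],[0.5,-0.65,0],[0.605,-0.777,0],[0.605,-0.777,0]],"rot":[[0,0,0],[0,0,0],[0,0,0],[0,0,0]]}'
python3 - <<'E'
from h import *
wristcam("pics/w4.png")
E
```

```text
[0.4184 0.2921 0.013 ]
[0.4196 0.2921 0.017 ]
[0.4207 0.2921 0.021 ]
time_s: 15.75
tool_pos: [0.5652, 0.1057, 0.119]
orientation: [-3.141, 0.001, -0.002]
contact_force: [0.1, 0.0, 0.4]
finger_gap: 0.898
grasp_force: 0.0
```

View pics/w4.png

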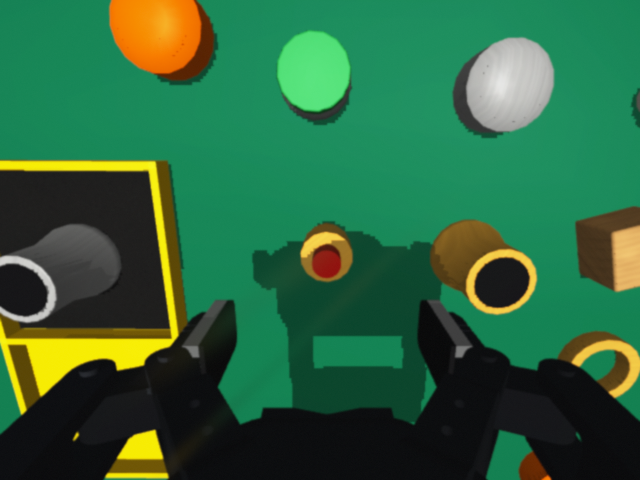

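The cartridge's brass shoulder is centred at (327,256) and its stem top at about (326,264).

```bash
python3 - <<'E'
from h import *
c,Rc,o,s=wristcam()
print(unproj(c,Rc,o,(327,256),.046).round(4),unproj(c,Rc,o,(326,264),.06).round(4), unproj(c,Rc,o,(510,85),.024).round(4))
E
```

```text
[0.5661 0.1061 0.046 ] [0.5655 0.1067 0.06  ] [ 0.6711 -0.0083  0.024 ]
```

```bash
python3 -m creep '{"jaw":[0.6,0.6,0.6,0.6],"linear":[[0.01,0.01,-0.3],[0.01,0.01,-0.6],[0.01,0.01,-0.85],[0.01,0.01,-0.95]],"rot":[[0,0,0],[0,0,0],[0,0,0],[0,0,0]]}' 30 >/dev/null
python3 -m creep '{"jaw":[0.6,0.6,0.6],"linear":[[0,0,-0.12],[0,0,-0.26],[0,0,-0.26]],"rot":[[0,0,0],[0,0,0],[0,0,0]]}' 30
python3 -m creep '{"jaw":[-1,-1,-1,-1,-1,-1],"linear":[[0,0,0],[0,0,0],[0,0,0],[0,0,0],[0,0,0],[0,0,0]],"rot":[[0,0,0],[0,0,0],[0,0,0],[0,0,0],[0,0,0],[0,0,0]]}' 30
python3 -m creep '{"jaw":[-1,-1,-1,-1],"linear":[[0,0,0.2],[0,0,0.5],[0,0,0.8],[0,0,0.95]],"rot":[[0,0,0],[0,0,0],[0,0,0],[0,0,0]]}' 30
```

```text
time_s: 16.73
tool_pos: [0.5655, 0.1066, 0.0219]
orientation: [-3.142, 0.002, -0.001]
contact_force: [0.8, -0.5, 0.5]
finger_gap: 0.8
grasp_force: 0.0
time_s: 17.48
tool_pos: [0.5667, 0.1066, 0.0234]
orientation: [3.142, -0.001, -0.001]
contact_force: [-1.1, -0.5, 6.3]
finger_gap: 0.386
grasp_force: 30.3
time_s: 17.98
tool_pos: [0.5666, 0.1067, 0.1005]
orientation: [-3.142, -0.002, -0.001]
contact_force: [-0.1, 0.4, -1.2]
finger_gap: 0.388
grasp_force: 30.1
```

```bash
python3 -m creep '{"jaw":[-1,-1,-1],"linear":[[-0.15,0.18,0],[-0.37,0.46,0],[-0.61,0.773,0]],"rot":[[0,0,0],[0,0,0],[0,0,0]]}' >/dev/null
python3 -m creep '{"jaw":[-1,-1],"linear":[[-0.3,0.38,0],[-0.61,0.773,0]],"rot":[[0,0,0],[0,0,0]]}' >/dev/null
python3 -m creep '{"jaw":[-1,-1,-1,-1],"linear":[[-0.3,0.38,0],[-0.5,0.65,0],[-0.61,0.773,0],[-0.61,0.773,0]],"rot":[[0,0,0],[0,0,0],[0,0,0],[0,0,0]]}'
python3 - <<'E'
from h import *
wristcam("pics/w5.png")
E
```

```text
time_s: 19.1
tool_pos: [0.4184, 0.2924, 0.098]
orientation: [3.141, 0.001, 0.001]
contact_force: [-0.6, -0.8, -0.7]
finger_gap: 0.385
grasp_force: 30.1
```

View pics/w5.png

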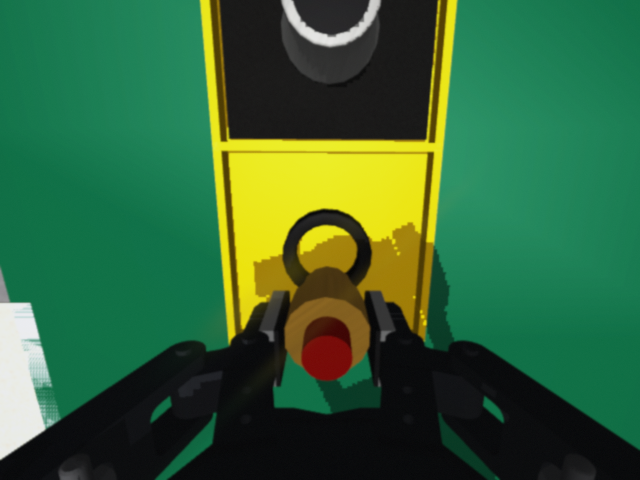

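The cartridge is laterally centred over the nut (column 327 for both). Lowering with +1.2 mm in x.

```bash
python3 -m creep '{"jaw":[-1,-1,-1,-1,-1,-1],"linear":[[0.015,0,-0.2],[0.015,0,-0.4],[0.015,0,-0.55],[0.015,0,-0.7],[0.015,0,-0.82],[0.015,0,-0.82]],"rot":[[0,0,0],[0,0,0],[0,0,0],[0,0,0],[0,0,0],[0,0,0]]}'
python3 -m creep '{"jaw":[-1,-1,-1],"linear":[[0,0,-0.02],[0,0,-0.035],[0,0,-0.035]],"rot":[[0,0,0],[0,0,0],[0,0,0]]}'
```

```text
time_s: 19.9
tool_pos: [0.4203, 0.2919, 0.0322]
orientation: [3.141, 0.002, -0.001]
contact_force: [-0.0, -0.4, -1.4]
finger_gap: 0.386
grasp_force: 30.1
time_s: 20.27
tool_pos: [0.421, 0.2923, 0.0306]
orientation: [-3.141, -0.0, -0.001]
contact_force: [-0.1, -0.3, -0.8]
finger_gap: 0.38
grasp_force: 30.1
```

```bash
python3 -m creep '{"jaw":[-1,-1,-1],"linear":[[0,0,-0.012],[0,0,-0.022],[0,0,-0.022]],"rot":[[0,0,0],[0,0,0],[0,0,0]]}'
python3 -m creep '{"jaw":[0,0.2,0.3,0.3],"linear":[[0,0,0],[0,0,0],[0,0,0],[0,0,0]],"rot":[[0,0,0],[0,0,0],[0,0,0],[0,0,0]]}'
python3 -m creep '{"jaw":[0.3,0.3,0.3,0.3,0.3],"linear":[[0,0,0.2],[0,0,0.4],[0,0,0.7],[0,0,1],[0,0,1]],"rot":[[0,0,0],[0,0,0],[0,0,0],[0,0,0],[0,0,0]]}'
python3 - <<'E'
from h import *
wristcam("pics/w6.png")
E
```

```text
time_s: 20.65
tool_pos: [0.4208, 0.2922, 0.0285]
orientation: [3.142, 0.0, -0.001]
contact_force: [0.3, 0.1, -1.3]
finger_gap: 0.384
grasp_force: 30.2
time_s: 21.15
tool_pos: [0.4209, 0.2922, 0.0286]
orientation: [-3.142, -0.0, -0.001]
contact_force: [0.6, -0.1, -0.3]
finger_gap: 0.649
grasp_force: 0.0
time_s: 21.78
tool_pos: [0.4228, 0.293, 0.1118]
orientation: [-3.139, -0.006, -0.001]
contact_force: [-0.1, 0.7, -0.1]
finger_gap: 0.653
grasp_force: 0.0
```

View pics/w6.png

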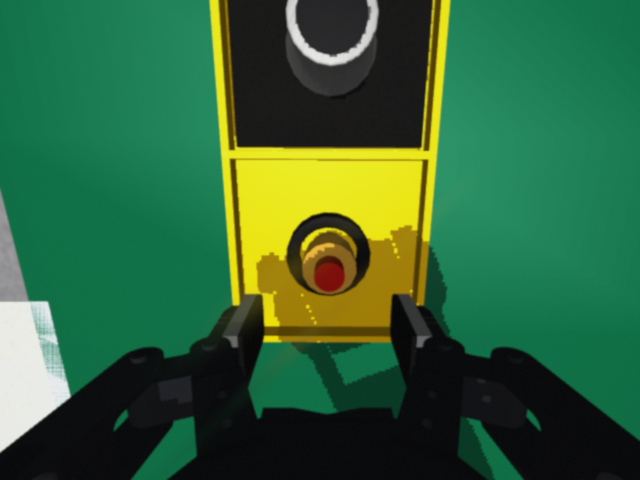

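The brass cartridge stands upright, centred inside the nut. Next is the chrome cap at (0.670, -0.008).

```bash
python3 -m creep '{"jaw":[1,1,1],"linear":[[0.2,-0.25,0],[0.5,-0.6,0],[0.778,-0.938,0]],"rot":[[0,0,0],[0,0,0],[0,0,0]]}' >/dev/null
python3 -m creep '{"jaw":[1,1],"linear":[[0.38,-0.47,0],[0.778,-0.938,0]],"rot":[[0,0,0],[0,0,0]]}' >/dev/null
python3 -m creep '{"jaw":[1,1],"linear":[[0.38,-0.47,0],[0.778,-0.938,0]],"rot":[[0,0,0],[0,0,0]]}' >/dev/null
python3 -m creep '{"jaw":[1,1,1,1],"linear":[[0.38,-0.47,0],[0.65,-0.8,0],[0.778,-0.938,0],[0.778,-0.938,0]],"rot":[[0,0,0],[0,0,0],[0,0,0],[0,0,0]]}'
python3 - <<'E'
from h import *
wristcam("pics/w7.png")
E
```

```text
time_s: 23.2
tool_pos: [0.6694, -0.008, 0.1076]
orientation: [-3.141, 0.002, -0.002]
contact_force: [-0.5, 1.2, 0.2]
finger_gap: 1.002
grasp_force: 0.0
```

View pics/w7.png

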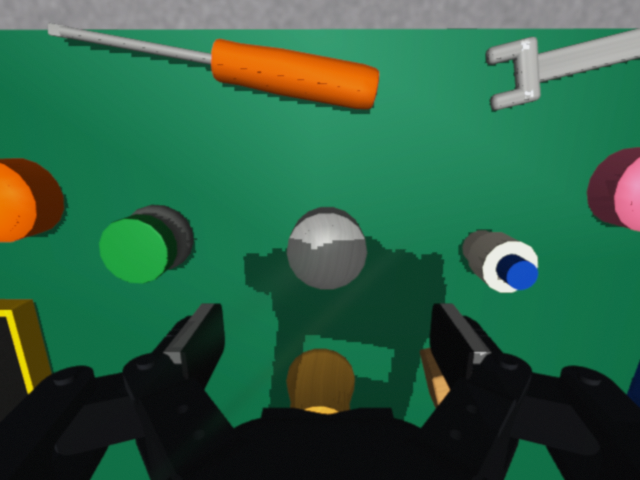

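The cap is centred at (327,250), midway between the fingers; the white cartridge ring is at (510,266). Grasping the cap.

```bash
python3 - <<'E'
from h import *
c,Rc,o,s=wristcam()
print(unproj(c,Rc,o,(327,250),.022).round(4),unproj(c,Rc,o,(510,266),.046).round(4))
E
python3 -m creep '{"jaw":[1,1,1,1],"linear":[[0.01,0,-0.3],[0.01,0,-0.6],[0.01,0,-0.85],[0.01,0,-0.95]],"rot":[[0,0,0],[0,0,0],[0,0,0],[0,0,0]]}' 30 >/dev/null
python3 -m creep '{"jaw":[1,1,1,1],"linear":[[0,0,-0.12],[0,0,-0.25],[0,0,-0.34],[0,0,-0.34]],"rot":[[0,0,0],[0,0,0],[0,0,0],[0,0,0]]}' 30
python3 -m creep '{"jaw":[-1,-1,-1,-1,-1],"linear":[[0,0,0],[0,0,0],[0,0,0],[0,0,0],[0,0,0]],"rot":[[0,0,0],[0,0,0],[0,0,0],[0,0,0],[0,0,0]]}' 30
python3 -m creep '{"jaw":[-1,-1,-1,-1],"linear":[[0,0,0.2],[0,0,0.5],[0,0,0.8],[0,0,1]],"rot":[[0,0,0],[0,0,0],[0,0,0],[0,0,0]]}' 30
```

```text
[ 0.6705 -0.0073  0.022 ] [ 0.6674 -0.1208  0.046 ]
time_s: 24.3
tool_pos: [0.6702, -0.008, 0.0047]
orientation: [-3.141, 0.001, -0.001]
contact_force: [0.2, 0.2, 0.1]
finger_gap: 1.002
grasp_force: 0.0
time_s: 24.92
tool_pos: [0.6713, -0.0081, 0.0062]
orientation: [3.141, -0.001, -0.001]
contact_force: [-0.3, -0.3, 4.6]
finger_gap: 0.617
grasp_force: 32.5
time_s: 25.42
tool_pos: [0.6717, -0.0081, 0.0884]
orientation: [3.141, -0.003, -0.001]
contact_force: [-0.1, -0.3, 0.2]
finger_gap: 0.613
grasp_force: 32.0
```

```bash
python3 -m creep '{"jaw":[-1,-1,-1],"linear":[[-0.18,-0.23,0],[-0.45,-0.58,0],[-0.752,-0.979,0]],"rot":[[0,0,0],[0,0,0],[0,0,0]]}' >/dev/null
python3 -m creep '{"jaw":[-1,-1],"linear":[[-0.376,-0.49,0],[-0.752,-0.979,0]],"rot":[[0,0,0],[0,0,0]]}' >/dev/null
python3 -m creep '{"jaw":[-1,-1],"linear":[[-0.376,-0.49,0],[-0.752,-0.979,0]],"rot":[[0,0,0],[0,0,0]]}' >/dev/null
python3 -m creep '{"jaw":[-1,-1,-1,-1],"linear":[[-0.376,-0.49,0],[-0.65,-0.85,0],[-0.752,-0.979,0],[-0.752,-0.979,0]],"rot":[[0,0,0],[0,0,0],[0,0,0],[0,0,0]]}'
python3 -m creep '{"jaw":[-1,-1,-1,-1,-1],"linear":[[0,0,-0.3],[0,0,-0.6],[0,0,-0.78],[0,0,-0.86],[0,0,-0.86]],"rot":[[0,0,0],[0,0,0],[0,0,0],[0,0,0],[0,0,0]]}'
```

```text
time_s: 26.8
tool_pos: [0.43, -0.3215, 0.0858]
orientation: [3.142, -0.001, -0.002]
contact_force: [0.3, 1.0, -1.5]
finger_gap: 0.614
grasp_force: 32.0
time_s: 27.42
tool_pos: [0.4303, -0.321, 0.0166]
orientation: [-3.141, 0.0, -0.0]
contact_force: [-0.4, -0.6, -1.0]
finger_gap: 0.611
grasp_force: 32.0
```

```bash
python3 -m creep '{"jaw":[-1,-1,-1],"linear":[[0,0,-0.015],[0,0,-0.03],[0,0,-0.03]],"rot":[[0,0,0],[0,0,0],[0,0,0]]}'
python3 -m creep '{"jaw":[0.5,0.7,0.7,0.7],"linear":[[0,0,0],[0,0,0],[0,0,0],[0,0,0]],"rot":[[0,0,0],[0,0,0],[0,0,0],[0,0,0]]}'
python3 -m creep '{"jaw":[0.7,0.7,0.7,0.7],"linear":[[0,0,0.2],[0,0,0.5],[0,0,0.8],[0,0,1]],"rot":[[0,0,0],[0,0,0],[0,0,0],[0,0,0]]}'
python3 -m creep '{"jaw":[0.7,0.7,0.7],"linear":[[0.3,0.3,0.2],[0.65,0.58,0.2],[0.98,0.85,0.2]],"rot":[[0,0,0],[0,0,0],[0,0,0]]}' >/dev/null
python3 -m creep '{"jaw":[0.7,0.7],"linear":[[0.49,0.42,0],[0.98,0.85,0]],"rot":[[0,0,0],[0,0,0]]}' >/dev/null
python3 -m creep '{"jaw":[0.6,0.6,0.6,0.6],"linear":[[0.49,0.42,0],[0.85,0.72,0],[0.98,0.82,0],[0.98,0.82,0]],"rot":[[0,0,0],[0,0,0],[0,0,0],[0,0,0]]}'
python3 - <<'E'
from h import *
wristcam("pics/w8.png")
E
```

```text
time_s: 27.8
tool_pos: [0.43, -0.3214, 0.0144]
orientation: [3.141, -0.0, -0.001]
contact_force: [0.2, -0.7, -0.9]
finger_gap: 0.618
grasp_force: 32.0
time_s: 28.3
tool_pos: [0.43, -0.3213, 0.0142]
orientation: [3.142, -0.0, -0.001]
contact_force: [-0.2, 0.2, -0.5]
finger_gap: 0.849
grasp_force: 0.0
time_s: 28.8
tool_pos: [0.4306, -0.3219, 0.0965]
orientation: [3.14, -0.002, -0.001]
contact_force: [0.5, -0.1, 0.5]
finger_gap: 0.853
grasp_force: 0.0
time_s: 29.92
tool_pos: [0.6651, -0.1196, 0.1102]
orientation: [3.141, 0.0, -0.0]
contact_force: [-0.3, -0.5, -0.1]
finger_gap: 0.807
grasp_force: 0.0
```

View pics/w8.png

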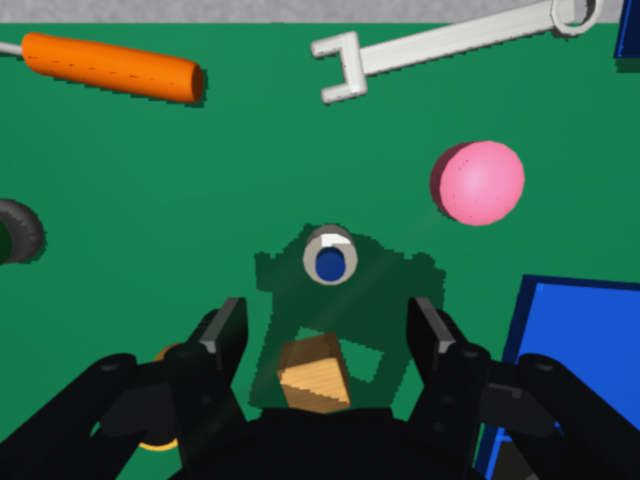

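The white cartridge ring is centred at (330,257), about 1 mm right of the tool axis. Grasping.

```bash
python3 -m creep '{"jaw":[0.6,0.6,0.6,0.6],"linear":[[0.015,-0.013,-0.3],[0.015,-0.013,-0.6],[0.015,-0.013,-0.85],[0.015,-0.013,-0.95]],"rot":[[0,0,0],[0,0,0],[0,0,0],[0,0,0]]}' 30 >/dev/null
python3 -m creep '{"jaw":[0.6,0.6,0.6],"linear":[[0,0,-0.1],[0,0,-0.15],[0,0,-0.15]],"rot":[[0,0,0],[0,0,0],[0,0,0]]}' 30
python3 -m creep '{"jaw":[-1,-1,-1,-1,-1,-1],"linear":[[0,0,0],[0,0,0],[0,0,0],[0,0,0],[0,0,0],[0,0,0]],"rot":[[0,0,0],[0,0,0],[0,0,0],[0,0,0],[0,0,0],[0,0,0]]}' 30
python3 -m creep '{"jaw":[-1,-1,-1,-1],"linear":[[0,0,0.2],[0,0,0.5],[0,0,0.8],[0,0,1]],"rot":[[0,0,0],[0,0,0],[0,0,0],[0,0,0]]}' 30
```

```text
time_s: 30.85
tool_pos: [0.6666, -0.1207, 0.0224]
orientation: [3.141, -0.0, -0.001]
contact_force: [-0.5, 0.3, 0.5]
finger_gap: 0.801
grasp_force: 0.0
time_s: 31.6
tool_pos: [0.6669, -0.1208, 0.0229]
orientation: [3.141, -0.001, -0.001]
contact_force: [-0.1, 0.9, 6.5]
finger_gap: 0.384
grasp_force: 30.4
time_s: 32.1
tool_pos: [0.6672, -0.121, 0.105]
orientation: [3.141, -0.003, -0.001]
contact_force: [-1.0, -0.2, -1.3]
finger_gap: 0.387
grasp_force: 30.1
```

```bash
python3 -m creep '{"jaw":[-1,-1,-1],"linear":[[-0.1,-0.2,0],[-0.26,-0.53,0],[-0.426,-0.882,0]],"rot":[[0,0,0],[0,0,0],[0,0,0]]}' >/dev/null
python3 -m creep '{"jaw":[-1,-1],"linear":[[-0.21,-0.44,0],[-0.426,-0.882,0]],"rot":[[0,0,0],[0,0,0]]}' >/dev/null
python3 -m creep '{"jaw":[-1,-1,-1,-1],"linear":[[-0.21,-0.44,0],[-0.36,-0.75,0],[-0.426,-0.882,0],[-0.426,-0.882,0]],"rot":[[0,0,0],[0,0,0],[0,0,0],[0,0,0]]}'
python3 -m creep '{"jaw":[-1,-1,-1,-1,-1,-1],"linear":[[0,0,-0.3],[0,0,-0.5],[0,0,-0.7],[0,0,-0.82],[0,0,-0.9],[0,0,-0.9]],"rot":[[0,0,0],[0,0,0],[0,0,0],[0,0,0],[0,0,0],[0,0,0]]}'
```

```text
time_s: 33.22
tool_pos: [0.5633, -0.3327, 0.1015]
orientation: [-3.141, 0.001, -0.002]
contact_force: [0.1, 1.4, -1.7]
finger_gap: 0.382
grasp_force: 30.1
time_s: 33.98
tool_pos: [0.5641, -0.3323, 0.0299]
orientation: [-3.141, 0.0, -0.001]
contact_force: [-0.4, -0.6, -0.9]
finger_gap: 0.381
grasp_force: 30.1
```

```bash
python3 -m creep '{"jaw":[-1,-1,-1],"linear":[[0,0,-0.012],[0,0,-0.024],[0,0,-0.024]],"rot":[[0,0,0],[0,0,0],[0,0,0]]}'
python3 -m creep '{"jaw":[0,0.2,0.4,0.4],"linear":[[0,0,0],[0,0,0],[0,0,0],[0,0,0]],"rot":[[0,0,0],[0,0,0],[0,0,0],[0,0,0]]}'
python3 -m creep '{"jaw":[0.4,0.4,0.4,0.4],"linear":[[0,0,0.2],[0,0,0.5],[0,0,0.8],[0,0,1]],"rot":[[0,0,0],[0,0,0],[0,0,0],[0,0,0]]}'
python3 -m creep '{"jaw":[0.4,0.4,0.4],"linear":[[-0.3,0,0.3],[-0.6,0,0.6],[-1,0,1]],"rot":[[0,0,0],[0,0,0],[0,0,0]]}' >/dev/null
python3 -m creep '{"jaw":[0.4,0.4,0.4,0.4],"linear":[[-0.4,0,0.3],[-0.7,0,0.5],[-1,0,0.5],[-1,0,0.5]],"rot":[[0,0,0],[0,0,0],[0,0,0],[0,0,0]]}'
python3 - <<'E'
from h import *
c=cams.read_camera("scene")["img"][:,:,::-1];cv2.imwrite("pics/end_s.png",c)
c=cams.read_camera("top")["img"][:,:,::-1]; cv2.imwrite("pics/end_t.png",c)
E
```

```text
time_s: 34.35
tool_pos: [0.5642, -0.3325, 0.0285]
orientation: [3.141, -0.0, -0.001]
contact_force: [0.2, 0.7, -0.7]
finger_gap: 0.386
grasp_force: 30.1
time_s: 34.85
tool_pos: [0.5642, -0.3324, 0.0283]
orientation: [3.142, -0.0, -0.001]
contact_force: [-0.7, 0.6, -0.6]
finger_gap: 0.7
grasp_force: 0.0
time_s: 35.35
tool_pos: [0.5648, -0.333, 0.1109]
orientation: [3.14, -0.002, -0.001]
contact_force: [0.3, 0.2, 0.3]
finger_gap: 0.698
grasp_force: 0.0
time_s: 36.22
tool_pos: [0.4034, -0.3324, 0.2289]
orientation: [3.141, -0.001, -0.003]
contact_force: [0.0, -0.2, 0.4]
finger_gap: 0.703
grasp_force: 0.0
```

View pics/end_s.png

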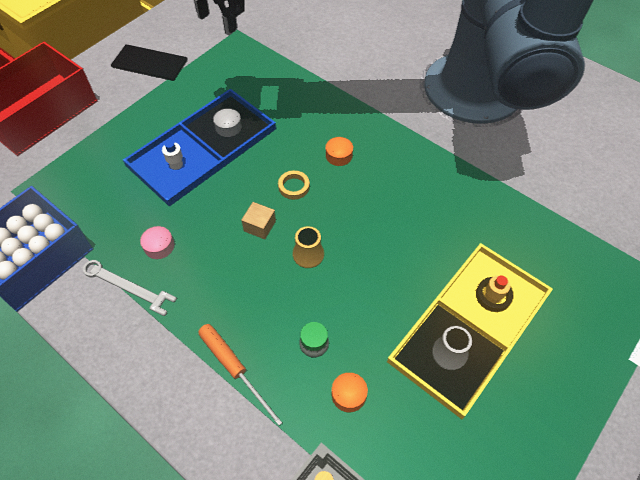

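View pics/end_t.png

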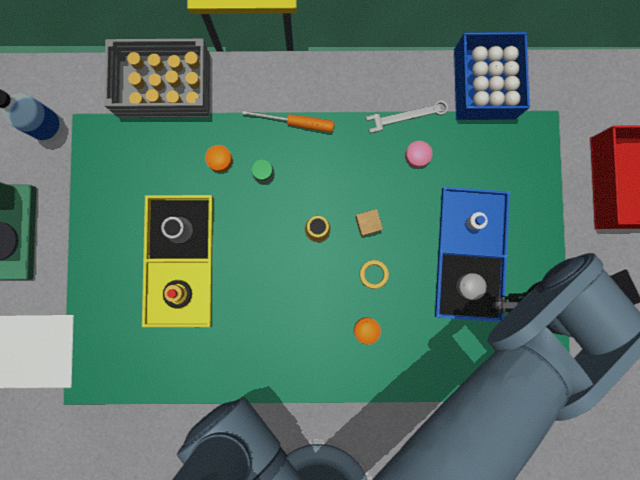

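Both kits are in place and upright: shell (175,228), cartridge in nut (177,293), cap (472,286), white cartridge (478,221). The brass shell and brass nut haven't moved, and the arm is clear.

```bash
python3 -c "
from station import job
print(job.job_done())"
```

```text
the job is handed in; nothing more can be done
None
```

Both tap kits are made up as asked and the job is handed in at about 36 s of the 117 s allowed; the brass nut and brass shell were left where they stood.

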